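# Drop the spent fuse and shut the funnel leaf

### The job

Two fuses lie on the deck of the fuse drop, one on each side of the brass funnel mouth: with a fingertip, gently push the spent one (its striker pin stands out of one end) across the deck into the funnel, leaving the good fuse where it lies. Then, with the fingers, flip the hinged grey leaf over its spine and press it down to lie flat over the funnel mouth. Only push with light force: pinch, lift or carry nothing, and leave the other things on the bench alone.

Things in the scene. Friction and masses are not known exactly. Their poses are not given: they have to be found in the camera images.
- drop: Fuse drop, fixed to the bench: a low steel housing 125 mm (its x) by 250 mm (its y) by 60 mm high with a smooth flat deck on top. Origin: on the bench under the middle of its left long edge (the edge along which the spine runs); its x axis points across the deck, to the robot's right (within 0.35 rad), its y axis along the spine, roughly away from the robot, z up. The space left of that edge (negative x) is empty down to the bench.
- funnel_mouth (a point): Centre of the round funnel mouth, level with the deck (60 mm above the bench): a hole 71 mm across, in a square brass plate 100 mm wide let flush into the deck, 62 mm from the housing's left edge. Below it is an empty bin 50 mm deep. Axes as drop.
- spine (a point): Middle of the spine: the hinge axis of the leaf, 64 mm above the bench, along the y axis of drop, 4 mm in from the housing's left edge. Two steel knuckles of 8 mm diameter hold it at 56 to 68 mm either side of the middle. Axes as drop.
- leaf_edge (a point): Middle of the leaf's free edge, 120 mm from the hinge axis, moving with the leaf. The leaf is a flat, rigid grey metal plate 4 mm thick and 110 mm wide (along the spine), reaching from 6 to 120 mm from the hinge axis, which lies in its mid-plane. Its mass is about 0.15 kg. The point's x axis points from the free edge to the spine, z out of the face that is on top while the leaf is open.
- leaf (a joint): Leaf angle in rad: 0 = lies level, open, on the left side of the spine, overhanging the bench with free space underneath (free edge 64 mm above the bench); pi/2 = upright; pi (3.142) = lies flat over the funnel mouth, its underside 2 mm above the deck. Starts between 0 and 0.45. Stops at 0 and pi. The hinge is stiff (about 0.15 N m of friction) so the leaf stays wherever it is left; it takes 1 to 3 N at its free edge.
- spent_fuse: Spent fuse, loose, 30 g, lying on the deck beside the funnel on one side or the other: white ceramic square bar with steel end caps, 36 mm long (its x), 16 mm wide and high, with a copper-coloured striker pin 6 mm in diameter standing 10 mm out of its +x end. Origin: centre of its underside. Lies roughly parallel to the x axis of drop (within 0.4 rad), about 90 mm to the side of the funnel's centre.
- good_fuse: Good fuse: same as the spent fuse but with no pin; lies on the deck on the other side of the funnel, clear of where the leaf comes down. Origin: centre of its underside. To be left alone.
- puller: Black bakelite fuse puller, loose on the bench, about 145 mm long (x from -95 to +50 mm of its origin), 50 mm wide, 18 mm high. To be left alone.
- lamp_ring: Steel lamp retaining ring lying on the bench, 90 mm outside and 70 mm inside diameter, 9 mm high; origin: centre of its underside. To be left alone.
- bulb: Frosted quartz bulb standing on its 34 mm ceramic foot, 70 mm high; origin: centre of its underside. To be left alone.
Mind the look-alikes: they are no part of the job. What is shaped like the spent_fuse but green is not meant.

How it is judged:
On the way, in this order (a step that is already met when the one before it is completed fails the run):
1. the spent fuse lies in the bin under the funnel while the leaf is still open (height (world z) of spent_fuse below 0.04 m and x of spent_fuse in the frame of funnel_mouth between -0.057 and 0.058 m and horizontal distance between spent_fuse and funnel_mouth below 0.072 m and value of joint leaf below 1 rad), for 0.2 s.
2. the leaf lies flat over the funnel mouth (value of joint leaf above 3.08 rad), for 0.2 s.
At the end, for the whole second after the job is handed in: The leaf lies flat over the funnel mouth (leaf angle above 3.08 rad), the spent fuse rests in the bin below the mouth, and the good fuse lies within 10 mm of where it was (value of joint leaf above 3.08 rad and height (world z) of spent_fuse below 0.04 m and horizontal distance between spent_fuse and funnel_mouth below 0.072 m and linear speed of spent_fuse below 0.02 m/s and distance of good_fuse from where it was at the start of the episode below 0.01 m); the robot touches nothing.
It fails at once if the spent fuse is lifted off the deck (underside more than 20 mm above it) (height (world z) of spent_fuse above 0.08 m).
It fails at once if the spent fuse is squeezed or pushed with more than 15 N (contact force between the fingers and spent_fuse above 15 N).
It fails at once if the leaf is pinched, or pushed with more than 30 N, while it is on its way over (angle below 3.0 rad; it needs only about 3 N) (value of joint leaf below 3 rad and contact force between the fingers and drop above 30 N).
It fails at once if the leaf or the housing is pressed hard, with more than 70 N (contact force between any of the fingers, the arm and drop above 70 N).
It fails at once if the good fuse is moved more than 10 mm, or the puller, the ring or the bulb more than 15 mm (distance of good_fuse from where it was at the start of the episode above 0.01 m or distance of any of puller, lamp_ring, bulb from where it was at the start of the episode above 0.015 m).
It also fails if it takes over 54 s, if anything falls off the work surface, if the arm or the gripper's body presses on something with over 40 N, if the wrist force passes 120 N, or if a joint passes its speed limit or range.

### The arm

A 6-joint arm with a two-finger parallel gripper is mounted at the origin on the work surface. World frame = base frame: x ahead of the robot, y to its left, z up, the work surface at z = 0. Lengths are in m, angles in rad, forces in N, time in s.
With the tool pointing down it reaches from about 0.3 to 0.875 m from the base axis. Payload 6.4 kg.
Tool frame: the origin (TCP) lies midway between the tips of the shut fingers; the grasp point (between the pads) lies 19 mm behind it; x points along the fingers, y is the direction in which the jaws open and shut, and the axes are right-handed (so a half turn about x gives the same grasp; the last joint's range is limited). The gripper opens to 85 mm and grips with 20 to 120 N. Pads are 22 mm wide; open, the fingers measure 114 mm over their backs; the gripper's body (76 mm by 85 mm) begins 54 mm behind the grasp point. The pads swing forward as they close: fully open they stand 13 mm farther back than shut.
Start: joints at [-1.511, 0.181, 1.607, -0, 1.354, -0.206], TCP at [0.151, -0.555, 0.231] pointing down, gripper open.
Joint ranges: [-2.99, 2.99], [-0.89, 2.07], [0.3, 2.58], [-1.14, 4.28], [0, 2.63], [-3.12, 3.12]. Speed limits (rad/s): [2.57, 2.57, 3.01, 3.14, 3.14, 3.14].

### API

Orientations are given as a unit quaternion [w, x, y, z].
In Python, from bench import ctrl gives the robot as it stands.
- The arm moves only by the tool servo_tool, never from a script. Its argument "targets" is a list of rows, each a list of 7 numbers: the turn, a rotation vector about the tool's x, y, z in rad, then the shift along the tool's x, y, z in mm, then the opening, from -1 (shut) to 1 (fully open). A call has exactly 8 rows; each row is the pose to reach, as a shift and turn from the pose measured when the call began, along the tool's axes at that moment; what a row does not reach only later rows make up. A row lasts 1/8 s, in which the tool goes at most 62.5 mm and 10.7 degrees, less where a joint would pass 70% of its speed; a pose out of reach is approached as far as the arm can. A call with a gripper value outside its range is refused whole. The fingers move at their own pace and stop on an object; the grip force is fixed at half the most. Time passes only in rows, so rows that repeat a pose let the fingers close, or fill a call up. It gives the time, the measured TCP pose, the force and the opening at its end, in the units of the state.
- ctrl.get_obs(): the state, without advancing time (a new reading comes with each control period).
- ctrl.camera(name): name is "scene" or "side" or "wrist"; returns a dict with "pixels" (384x512x3 uint8, blue, green, red), "intrinsics" (3x3 intrinsics, pixels), "R" (3x3) and "t" (3): a world point X has camera coordinates R X + t; the wrist camera has in their place "tool_from_camera" (4x4, takes a point from camera to tool coordinates, whose origin is the TCP and whose axes are the tool frame's). Camera axes: x right, y down, z forward; pixel columns grow to the right and rows downward; lengths in m; the calibration is good to about 2 mm. A picture is of the moment at which its call begins: read the wrist's pose just before it. There is no depth.
- ctrl.hand_in(): hands the job in, once; it reports no verdict.
The state is a dict: "time_s": time; "q": joint angles; "dq": joint speeds; "joint_efforts": joint torques, N m; "eef_pos": TCP position; "eef_rot": TCP orientation; "wrist_force": force on the tool from outside, world axes, zero at the start; "torque": the same for the moment, N m; "opening": opening from 0.0 (shut) to 1.0 (fully open).
Only numpy, scipy, OpenCV 4.12 (cv2) and the standard library are available. Lean on these libraries where they do the work, as an engineer would, in place of code of your own. Each camera call takes 0.05 s, during which the arm holds its last target.

## Working session

There is one attempt and no reset: what is moved stays moved. The work goes in short steps, Python scripts to look and compute and a tool call to move; the robot and the scene stay as the last step left them, time stands still between calls to the robot, and variables do not carry over. Pictures are saved under pics/ and viewed, and the job is handed in when it is done.

Besides the shell and the picture viewer there is one more tool, called after "Request:" as a command line: name --pt "numbers of a row" for each row, then --argument value for the rest. servo_tool: Moves the arm, as the interface text tells. Its arguments: {"type":"object","properties":{"targets":{"type":"array","items":{"type":"array","items":{"type":"number"}}}},"required":["targets"]}

```bash
mkdir -p pics; ls
python3 - <<'E'
from bench import ctrl
import cv2
o=ctrl.get_obs(); print(o)
for n in("scene","side","wrist"):
    c=ctrl.camera(n); cv2.imwrite(f"pics/{n}0.png",c["pixels"])
    print(n,c["intrinsics"].tolist(),{k:c[k].round(4).tolist() for k in c if k in("R","t","tool_from_camera")})
E
```

```text
pics
{'time_s': 0.0, 'q': array([-1.51128730e+00,  1.81575726e-01,  1.60803283e+00,  3.43436006e-06,
        1.35379810e+00, -2.06268574e-01]), 'dq': array([ 3.76138458e-05, -3.14404481e-04,  8.27747839e-04, -1.93901827e-03,
       -5.71728087e-04, -1.31105032e-03]), 'joint_efforts': array([ 1.09727789e-03, -4.44864714e+01, -3.51339805e+01, -2.72320231e-04,
        8.98644445e-03, -5.21573526e-06]), 'eef_pos': array([ 0.15103022, -0.55422293,  0.23035266]), 'eef_rot': array([ 0.09305042,  0.70092036,  0.09432949, -0.70082396]), 'wrist_force': array([-0.54144377, -0.54353635,  0.92422273]), 'torque': array([ 0.00219696,  0.00967655, -0.06056179]), 'opening': 1.0012574945150343}
scene [[453.60782530410864, 0.0, 252.18365707252036], [0.0, 453.60782530410864, 197.2157997940129], [0.0, 0.0, 1.0]] {'R': [[0.5844, 0.8114, -0.0097], [0.5041, -0.3725, -0.7792], [-0.6358, 0.4504, -0.6267]], 't': [-0.2825, -0.2017, 1.7183]}
side [[349.9616814876777, 0.0, 254.94748425870986], [0.0, 349.9616814876777, 188.60145176616936], [0.0, 0.0, 1.0]] {'R': [[-0.9552, -0.2956, -0.012], [-0.205, 0.6905, -0.6937], [0.2133, -0.6602, -0.7202]], 't': [0.4847, 0.1481, 0.7915]}
wrist [[302.0395480325715, 0.0, 256.36136196273566], [0.0, 302.0395480325715, 195.09487908994586], [0.0, 0.0, 1.0]] {'tool_from_camera': [[0.0, -0.3092, 0.951, -0.1425], [1.0, 0.0, -0.0, -0.0004], [-0.0, 0.951, 0.3092, -0.0796], [0.0, 0.0, 0.0, 1.0]]}
```

View pics/scene0.png

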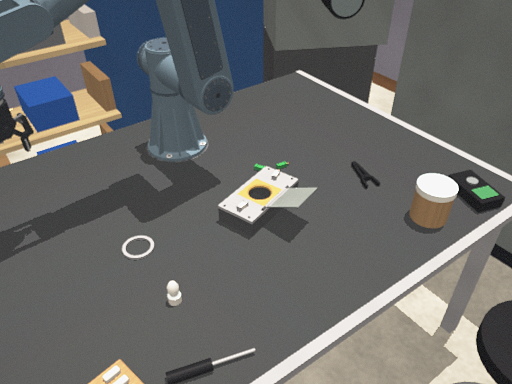

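View pics/side0.png

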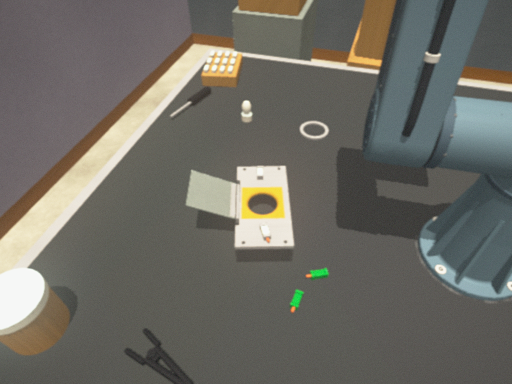

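View pics/wrist0.png

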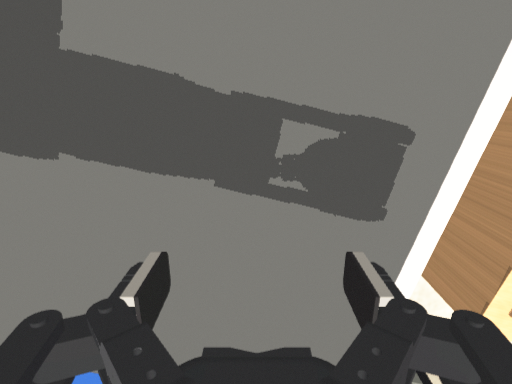

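Run:
```python
import cv2
a=cv2.imread("pics/side0.png")[150:320,175:345]; cv2.imwrite("pics/side0c.png",cv2.resize(a,(748,748)[:2],interpolation=cv2.INTER_CUBIC)[:600])
cv2.imwrite("pics/side0c.png",cv2.resize(cv2.imread("pics/side0.png")[155:265,180:310],None,fx=5,fy=5,interpolation=cv2.INTER_CUBIC))
cv2.imwrite("pics/scene0c.png",cv2.resize(cv2.imread("pics/scene0.png")[150:240,210:330],None,fx=6,fy=6,interpolation=cv2.INTER_CUBIC))
```

```text
(no output)
```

View pics/side0c.png

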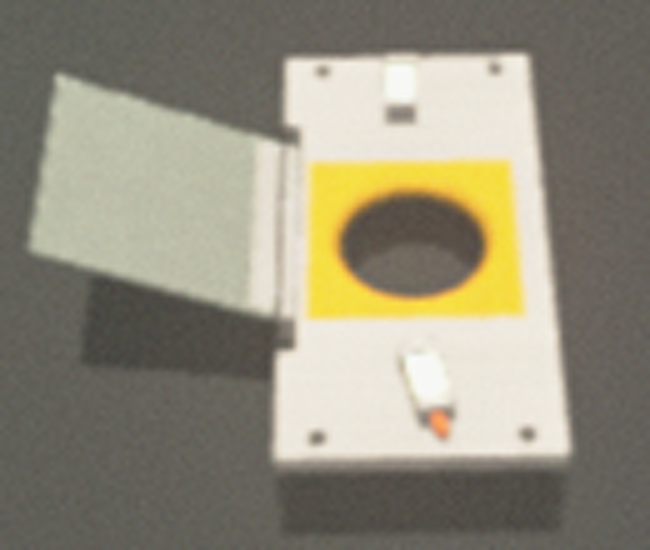

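View pics/scene0c.png

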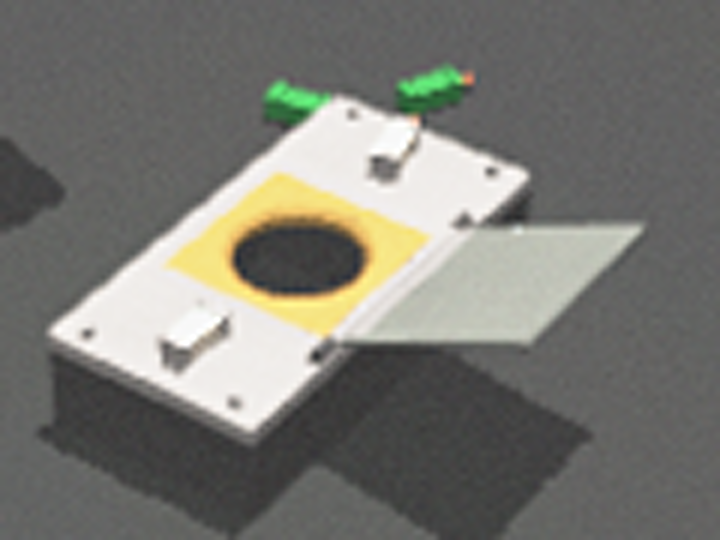

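```bash
cat > h.py <<'E'
import numpy as np, cv2
from bench import ctrl
def ray(c,u,v):
    K=np.array(c["intrinsics"]);d=np.linalg.solve(K,[u,v,1]);R=np.array(c["R"]);t=np.array(c["t"])
    return -R.T@t, R.T@d
def onz(c,u,v,z):
    o,d=ray(c,u,v); return o+d*(z-o[2])/d[2]
def proj(c,X):
    p=np.array(c["R"])@X+c["t"]; p=np.array(c["intrinsics"])@p; return p[:2]/p[2]
def tri(l):
    A=np.zeros((3,3));b=np.zeros(3)
    for c,u,v in l:
        o,d=ray(c,u,v);d=d/np.linalg.norm(d);M=np.eye(3)-np.outer(d,d);A+=M;b+=M@o
    return np.linalg.solve(A,b)
E
cat > m1.py <<'E'
from h import *
np.set_printoptions(precision=4,suppress=True)
si=ctrl.camera("side");sc=ctrl.camera("scene")
S=lambda x,y:(180+(x+.5)/5-.5,155+(y+.5)/5-.5)
C=lambda x,y:(210+(x+.5)/6-.5,150+(y+.5)/6-.5)
pts={'farL?':((285,55),(255,432)),'farR':((528,55),(48,332)),'nearR':((572,455),(340,95)),'nearL':((272,462),(530,175)),'hole':((413,244),(299,258)),
'k1':((290,137),(322,350)),'k2':((285,330),(463,220))}
for k,(s,c) in pts.items():
    print(k,onz(si,*S(*s),.06),onz(sc,*C(*c),.06),tri([(si,*S(*s)),(sc,*C(*c))]))
print("leaf free corners",tri([(si,*S(57,75)),(sc,*C(530,343))]),tri([(si,*S(30,250)),(sc,*C(643,227))]))
for n,s,c in (("pintip",(444,432),(415,118)),):
    print(n,onz(si,*S(*s),.068),onz(sc,*C(*c),.068))
print("spent top ends side",[onz(si,*S(*p),.076) for p in((415,350),(437,403))])
print("good top side",[onz(si,*S(*p),.076) for p in((402,62),(402,104))])
print("spent top sc",[onz(sc,*C(*p),.076) for p in((382,158),(408,125))])
E
python3 m1.py
```

```text
farL? [ 0.5786 -0.0698  0.06  ] [ 0.5789 -0.0684  0.06  ] [ 0.5788 -0.0689  0.0604]
farR [ 0.4565 -0.1059  0.06  ] [ 0.4586 -0.1075  0.06  ] [ 0.457  -0.1069  0.0588]
nearR [0.3789 0.1331 0.06  ] [0.3816 0.1312 0.06  ] [0.3793 0.1324 0.0585]
nearL [0.4995 0.173  0.06  ] [0.5003 0.1672 0.06  ] [0.4992 0.1703 0.0574]
hole [0.477  0.0379 0.06  ] [0.4847 0.0269 0.06  ] [0.4784 0.032  0.0534]
k1 [ 0.5561 -0.0131  0.06  ] [ 0.5497 -0.0072  0.06  ] [ 0.5542 -0.0098  0.0641]
k2 [0.5178 0.1041 0.06  ] [0.5096 0.1141 0.06  ] [0.5158 0.1087 0.0662]
leaf free corners [0.6547 0.0318 0.1161] [0.62   0.134  0.1144]
pintip [0.4325 0.1428 0.068 ] [0.4321 0.1436 0.068 ]
spent top ends side [array([0.4549, 0.1102, 0.076 ]), array([0.438 , 0.1348, 0.076 ])]
good top side [array([ 0.5132, -0.0653,  0.076 ]), array([ 0.5044, -0.0359,  0.076 ])]
spent top sc [array([0.4589, 0.1   , 0.076 ]), array([0.4436, 0.1294, 0.076 ])]
```

```bash
cat >> h.py <<'E'
from scipy.spatial.transform import Rotation as Ro
np.set_printoptions(precision=4,suppress=True)
def Rq(q): return Ro.from_quat(q,scalar_first=True)
def rel(pos,R,o=None):
    o=o or ctrl.get_obs(); R0=Rq(o["eef_rot"])
    rv=(R0.inv()*R).as_rotvec(); sh=R0.inv().apply(np.array(pos)-o["eef_pos"])*1000
    print("turn",rv.round(3),"shift",sh.round(1))
def RR(x,z):
    x=np.array(x,float);x/=np.linalg.norm(x);z=np.array(z,float);z-=x*(x@z);z/=np.linalg.norm(z)
    return Ro.from_matrix(np.c_[x,np.cross(z,x),z])
def wcam(c,o):
    T=np.array(c["tool_from_camera"]);R=Rq(o["eef_rot"]).as_matrix()
    Rw=R@T[:3,:3];tw=R@T[:3,3]+o["eef_pos"]
    return dict(intrinsics=c["intrinsics"],R=Rw.T,t=-Rw.T@tw)
def snap(name,*cams):
    o=ctrl.get_obs();print(o["time_s"],o["eef_pos"],Rq(o["eef_rot"]).as_matrix().tolist(),o["opening"],o["wrist_force"],o["q"])
    for n in cams: cv2.imwrite(f"pics/{name}_{n}.png",ctrl.camera(n)["pixels"])
E
python3 - <<'E'
from h import *
o=ctrl.get_obs();print(Rq(o["eef_rot"]).as_matrix())
p=np.array([.54,-.84,0]);p/=np.linalg.norm(p)
tgt=np.array([.4323,.143,0])-p*.03; tgt[2]=.14
print(tgt)
for s in(1,-1): rel(tgt,RR([0,0,-1],s*p))
E
```

```text
[[-0.0001  0.2627 -0.9649]
 [ 0.0008 -0.9649 -0.2627]
 [-1.     -0.0008 -0.0002]]
[0.4161 0.1682 0.14  ]
turn [-1.876 -0.001  0.   ] shift [  91.4 -627.7 -445.6]
turn [1.265 0.    0.001] shift [  91.4 -627.7 -445.6]
```

Run:
```python
from h import *
p=np.array([.54,-.84,0]);p/=np.linalg.norm(p)
a=RR([0,0,-1],[-.9649,-.2627,0]); 
rel([.39,-.18,.22],Ro.from_rotvec([0,0,1.0])*a)
```

```text
turn [-1.    -0.001  0.001] shift [  11.2 -298.6 -329. ]
```

Request:
servo_tool --pt "-0.125 0 0 1 -37 -41 -0.76" --pt "-0.25 0 0 3 -75 -82 -0.76" --pt "-0.375 0 0 4 -112 -123 -0.76" --pt "-0.5 0 0 5 -150 -165 -0.76" --pt "-0.625 0 0 7 -187 -206 -0.76" --pt "-0.75 0 0 8 -224 -247 -0.76" --pt "-0.875 0 0 10 -262 -288 -0.76" --pt "-1.0 0 0 11 -299 -329 -0.76"

```text
time_s: 1.25
eef_pos: [0.3906, -0.178, 0.2203]
eef_rot: [0.419, 0.57, 0.419, -0.569]
wrist_force: [1.0, 0.2, -0.3]
opening: 0.121
```

Run:
```python
from h import *
p=np.array([.54,-.84,0]);p/=np.linalg.norm(p)
tgt=np.array([.4323,.143,0])-p*.03; tgt[2]=.15
snap("a")
rel(tgt,RR([0,0,-1],p))
```

```text
1.25 [ 0.3906 -0.178   0.2203] [[0.0005765354687533308, 0.95498857967155, -0.29664200697771903], [0.00031014258639239234, -0.29664221277169245, -0.9549886394159306], [-0.9999997857091919, 0.00045858350360306055, -0.00046720738526684347]] 0.1211280090414526 [ 0.9569  0.1911 -0.2609] [-0.7061 -0.1509  1.966   0.0006  1.3263 -0.405 ]
turn [-0.873 -0.    -0.001] shift [  70.4  -78.4 -338.2]
```

Request:
servo_tool --pt "-0.12 0 0 0 -11 -48 -0.76" --pt "-0.24 0 0 0 -22 -97 -0.76" --pt "-0.36 0 0 0 -33 -145 -0.76" --pt "-0.48 0 0 5 -45 -193 -0.76" --pt "-0.6 0 0 20 -56 -242 -0.76" --pt "-0.72 0 0 40 -67 -290 -0.76" --pt "-0.873 0 0 60 -78 -338 -0.76" --pt "-0.873 0 0 70 -78 -338 -0.76"

```text
time_s: 2.25
eef_pos: [0.4154, 0.1706, 0.1493]
eef_rot: [0.621, 0.337, 0.622, -0.337]
wrist_force: [-0.5, 0.0, 0.0]
opening: 0.12
```

Run:
```python
from h import *
snap("b","wrist","side")
```

```text
2.25 [0.4154 0.1706 0.1493] [[-0.0010130929444179815, 0.8376175434834113, 0.5462561894308403], [0.0007084459991165692, 0.5462569338528767, -0.8376173710722102], [-0.9999992358731845, -0.0004615912368602926, -0.0011468158429964181]] 0.12048239574499284 [-0.5231  0.0193  0.0062] [ 0.1237 -0.0098  1.9904  0.0009  1.162  -0.4545]
```

View pics/b_wrist.png

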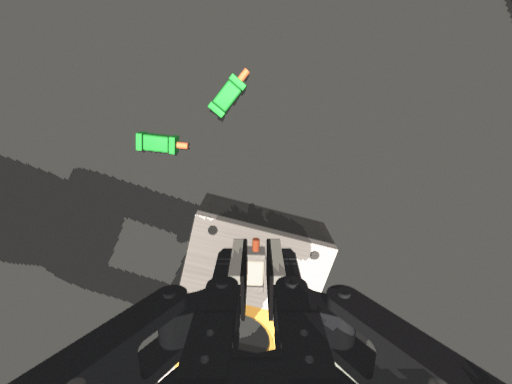

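Run:
```python
import cv2
cv2.imwrite("pics/b_c.png",cv2.resize(cv2.imread("pics/b_wrist.png")[200:330,190:350],None,fx=5,fy=4.6,interpolation=cv2.INTER_CUBIC)[:600])
```

```text
(no output)
```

View pics/b_c.png

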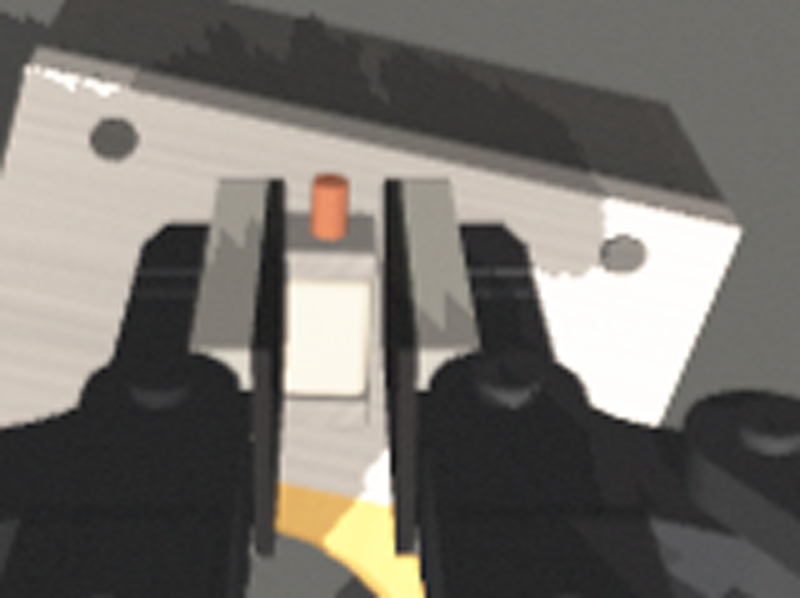

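Run:
```python
from h import *
o=ctrl.get_obs();c=wcam(ctrl.camera("wrist"),o)
def P(x,y): return 190+(x+.5)/5-.5,200+(y+.5)/4.6-.5
print("proj tcp",proj(c,o["eef_pos"]))
R=Rq(o["eef_rot"])
for n,pt,z in(("pin tip",(331,180),.071),("face mid",(330,240),.068),("cap top back",(331,253),.076),("cap top front L",(287,396),.076),("R",(368,396),.076),("frontcap",(330,425),.076)):
    w=onz(c,*P(*pt),z);print(n,w,"tool mm",R.inv().apply(w-o["eef_pos"])*1000)
d=(np.array(proj(c,o["eef_pos"]+R.apply([0,.005,0])))-proj(c,o["eef_pos"]+R.apply([0,-.005,0])));print("10mm at tcp px",d, "gap px",102/5)
```

```text
proj tcp [255.4757 254.5892]
pin tip [0.4309 0.1435 0.071 ] tool mm [78.1319 -0.0142 29.1782]
face mid [0.438  0.1321 0.068 ] tool mm [81.1203 -0.1938 42.5758]
cap top back [0.4371 0.1338 0.076 ] tool mm [73.1216 -0.0096 40.7506]
cap top front L [0.4467 0.1054 0.076 ] tool mm [73.1114 -7.3433 69.7811]
R [0.458  0.1127 0.076 ] tool mm [73.0827  6.1273 69.7571]
frontcap [0.456  0.1041 0.076 ] tool mm [73.0907 -0.1963 75.916 ]
10mm at tcp px [18.8672  0.0043] gap px 20.4
```

Request:
servo_tool --pt "0 0 0 25 0 0 -0.8" --pt "0 0 0 55 0 0 -0.8" --pt "0 0 0 75 0 0 -0.8" --pt "0 0 0 85 0 0 -0.8" --pt "0 0 0 85 0 8 -0.8" --pt "0 0 0 85 0 17 -0.8" --pt "0 0 0 85 0 24 -0.8" --pt "0 0 0 85 0 24 -0.8"

```text
time_s: 3.4
eef_pos: [0.4298, 0.1467, 0.0656]
eef_rot: [0.621, 0.339, 0.62, -0.339]
wrist_force: [0.4, 0.0, -0.5]
opening: 0.097
```

Run:
```python
from h import *
snap("c","wrist","side")
cv2.imwrite("pics/c_c.png",cv2.resize(cv2.imread("pics/c_wrist.png")[190:340,166:346],None,fx=4,fy=4,interpolation=cv2.INTER_CUBIC))
```

```text
3.4 [0.4298 0.1467 0.0656] [[0.000529366932404518, 0.8418875469295378, 0.539652738430573], [-0.0001713700125565154, 0.5396528824937327, -0.8418876035721898], [-0.999999845201473, 0.00035318716157139995, 0.0004299486704573696]] 0.0974791341898993 [ 0.3581  0.0039 -0.5418] [ 0.0667  0.1453  2.0292 -0.0003  0.9666 -0.5031]
```

View pics/c_c.png

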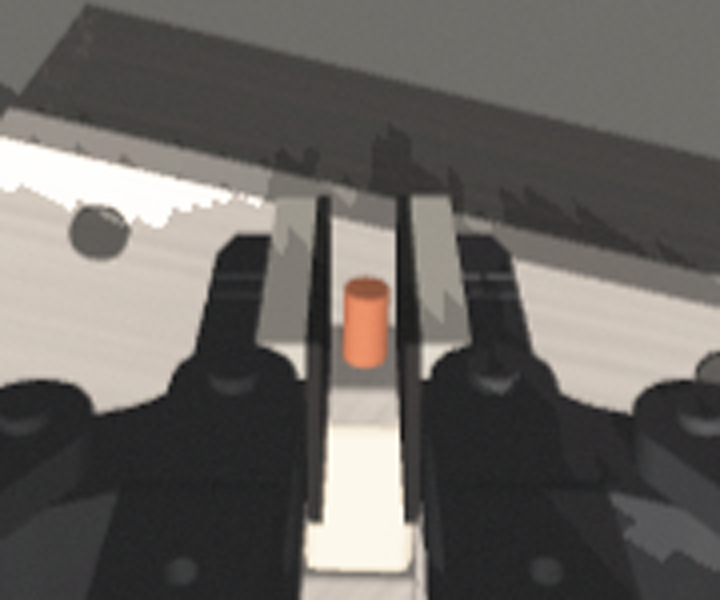

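Request:
servo_tool --pt "0 0 0 1 0 2.6 -0.8" --pt "0.025 0 0 1 0.7 8 -0.8" --pt "0.05 0 0 1 1.2 13.6 -0.8" --pt "0.075 0 0 1 1.6 19 -0.8" --pt "0.1 0 0 1 1.8 24.7 -0.8" --pt "0.133 0 0 1 1.9 32 -0.8" --pt "0.167 0 0 1 1.7 39.5 -0.8" --pt "0.2 0 0 1 1.4 46.9 -0.8"

```text
time_s: 4.5
eef_pos: [0.4559, 0.108, 0.0643]
eef_rot: [0.583, 0.4, 0.583, -0.4]
wrist_force: [-0.8, 0.8, 0.2]
opening: 0.101
```

Run:
```python
from h import *
snap("d","wrist","side")
a=cv2.resize(cv2.imread("pics/d_wrist.png")[190:384,136:376],None,fx=2,fy=2)
b=cv2.resize(cv2.imread("pics/d_side.png")[155:265,180:310],None,fx=3,fy=3)
im=np.zeros((400,790,3),np.uint8);im[:388,:480]=a[:388];w=min(310,b.shape[1]);im[:330,480:790]=b[:330,-310:]
cv2.imwrite("pics/d_c.png",im)
```

```text
4.5 [0.4559 0.108  0.0643] [[-0.0004259645851816263, 0.9329166325513705, 0.36009217606494], [-0.00013735823111049594, 0.360092150751853, -0.9329167294563977], [-0.9999998998434394, -0.0004468511120129248, -2.52427252012688e-05]] 0.10070598558135424 [-0.7507  0.788   0.2327] [-0.0215  0.1781  1.9938 -0.0002  0.9701 -0.3897]
```

View pics/d_c.png

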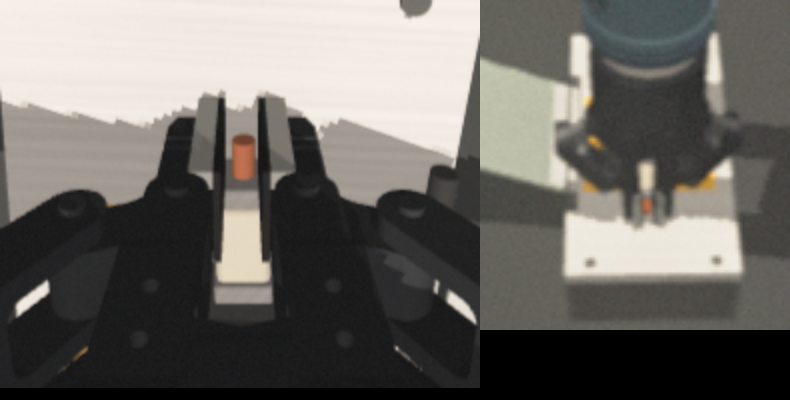

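Request:
servo_tool --pt "0.015 0 0 0 0 6 -0.8" --pt "0.03 0 0 0 0 13 -0.8" --pt "0.045 0 0 0 -0.3 20 -0.8" --pt "0.06 0 0 0 -0.7 27 -0.8" --pt "0.075 0 0 0 -1.2 34 -0.8" --pt "0.09 0 0 0 -1.8 41 -0.8" --pt "0.1 0 0 0 -2.5 48 -0.8" --pt "0.1 0 0 0 -3 55 -0.8"

```text
time_s: 5.6
eef_pos: [0.4733, 0.0549, 0.0643]
eef_rot: [0.563, 0.428, 0.562, -0.429]
wrist_force: [-0.7, 0.2, -0.4]
opening: 0.101
```

Run:
```python
from h import *
snap("e","wrist","side")
a=cv2.resize(cv2.imread("pics/e_wrist.png")[190:384,136:376],None,fx=2,fy=2)
b=cv2.resize(cv2.imread("pics/e_side.png")[155:265,180:310],None,fx=3,fy=3)
im=np.zeros((400,790,3),np.uint8);im[:388,:480]=a[:388];im[:330,480:790]=b[:330,-310:]
cv2.imwrite("pics/e_c.png",im)
```

```text
5.6 [0.4733 0.0549 0.0643] [[-6.074720903193054e-05, 0.964114605633491, 0.2654863904495942], [-0.00031596530562821856, 0.26548635918192587, -0.9641145643823927], [-0.9999999482378498, -0.0001424517574717954, 0.00028849921067330975]] 0.10136320349437324 [-0.7408  0.2021 -0.4151] [-0.134   0.1939  1.9744 -0.0004  0.9733 -0.4025]
```

View pics/e_c.png

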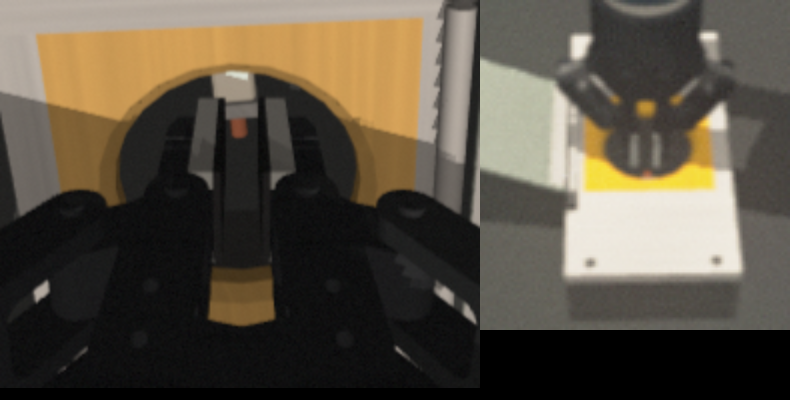

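Request:
servo_tool --pt "0 0 0 -15 0 0 -0.8" --pt "0 0 0 -30 0 0 -0.8" --pt "0 0 0 -50 0 0 -0.8" --pt "0 0 0 -75 0 -5 -1" --pt "0 0 0 -100 0 -15 -1" --pt "0 0 0 -120 0 -30 -1" --pt "0 0 0 -130 0 -40 -1" --pt "0 0 0 -130 0 -40 -1"

```text
time_s: 6.7
eef_pos: [0.4632, 0.0939, 0.1955]
eef_rot: [0.563, 0.429, 0.562, -0.428]
wrist_force: [0.4, -0.4, -0.3]
opening: 0.001
```

Run:
```python
from h import *
snap("f","wrist","side","scene")
a=cv2.resize(cv2.imread("pics/f_wrist.png")[190:384,136:376],None,fx=2,fy=2)
b=cv2.resize(cv2.imread("pics/f_side.png")[155:265,180:310],None,fx=3,fy=3)
im=np.zeros((400,790,3),np.uint8);im[:388,:480]=a[:388];im[:330,480:790]=b[:330,-310:]
cv2.imwrite("pics/f_c.png",im)
```

```text
6.7 [0.4632 0.0939 0.1955] [[0.002494376697263545, 0.963878464482693, 0.26633077890356244], [-0.0006010295050023484, 0.2663330043963229, -0.9638808897020226], [-0.999996708418796, 0.002244209373999051, 0.0012436542362688763]] 0.0008570333999250118 [ 0.3709 -0.4095 -0.3033] [-0.0515 -0.0172  1.8954 -0.0005  1.2609 -0.321 ]
```

View pics/f_c.png

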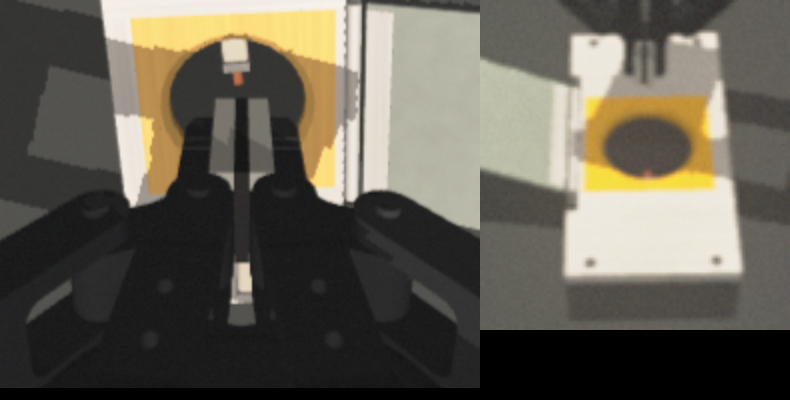

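Run:
```python
from h import *
a=cv2.resize(cv2.imread("pics/f_wrist.png")[200:250,205:300],None,fx=8,fy=8,interpolation=cv2.INTER_CUBIC)
b=cv2.resize(cv2.imread("pics/f_side.png")[185:230,230:310],None,fx=5,fy=4)
im=np.zeros((590,760,3),np.uint8);im[:400]=a;im[402:582,:400]=b
cv2.imwrite("pics/f_d.png",im)
```

```text
(no output)
```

View pics/f_d.png

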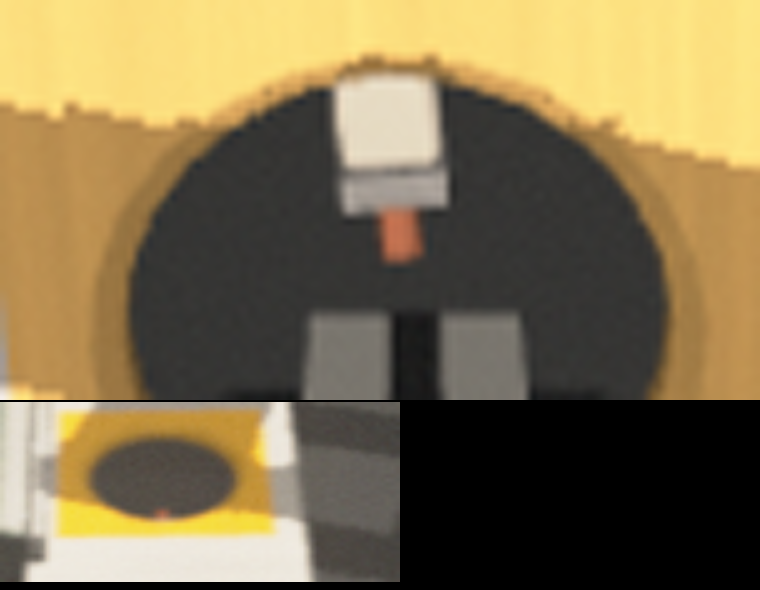

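Run:
```python
from h import *
o=ctrl.get_obs();c=wcam(ctrl.camera("wrist"),o)
si=ctrl.camera("side")
f=lambda x,y:(205+(x+.5)/8-.5,200+(y+.5)/8-.5)
tip=f(402,255);w0=f(332,85);w1=f(440,75);k0=f(345,210);k1=f(447,205)
for z in(.01,.018,.026,.04,.056):
    t=onz(c,*tip,z);print(z,"tip",t,"width cap",np.linalg.norm(onz(c,*k0,z)-onz(c,*k1,z)),proj(si,t))
print("pin side",262.3,212.7)
print(tri([(c,*tip),(si,262.3,212.7)]))
for k in("f_scene",):
    cv2.imwrite("pics/f_s.png",cv2.resize(cv2.imread("pics/f_scene.png")[150:240,210:330],None,fx=6,fy=6,interpolation=cv2.INTER_CUBIC))
```

```text
0.01 tip [0.4797 0.0237 0.01  ] width cap 0.014990556949872462 [262.7225 212.3918]
0.018 tip [0.4788 0.0273 0.018 ] width cap 0.01462287420053621 [262.6874 211.4529]
0.026 tip [0.4778 0.0309 0.026 ] width cap 0.014255191451199993 [262.6515 210.4956]
0.04 tip [0.4762 0.0371 0.04  ] width cap 0.013611746639861524 [262.587  208.7748]
0.056 tip [0.4743 0.0443 0.056 ] width cap 0.01287638114118899 [262.5106 206.7335]
pin side 262.3 212.7
[0.4805 0.0227 0.0075]
```

View pics/f_s.png

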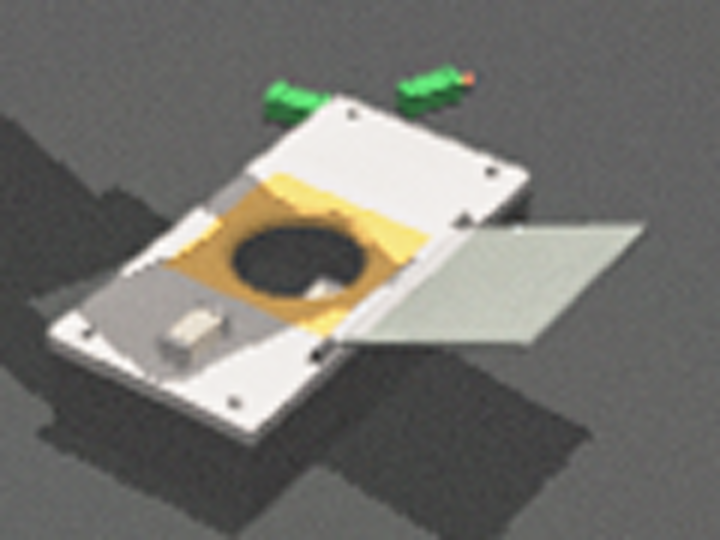

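```bash
cat >> h.py <<'E'
H=np.array([.5353,.0492,.064]); O_=np.array([.949,.315,0.]);Y_=np.array([.315,-.949,0]);Z_=np.array([0,0,1.])
def W(o,z,y=0): return np.array([H[0],H[1],0])+o*O_+y*Y_+z*Z_
def Rt(t): # tilt t rad toward robot
    return RR(-np.sin(t)*O_-np.cos(t)*Z_,Y_)
def where():
    o=ctrl.get_obs();d=o["eef_pos"]-H;x=Rq(o["eef_rot"]).as_matrix()[:,0]
    print("t",o["time_s"],"tcp o,y,z mm",(d@O_*1000).round(1),(d@Y_*1000).round(1),(o["eef_pos"][2]*1000).round(1),"tilt",np.arctan2(-x@O_,-x[2]).round(3),"F",o["wrist_force"].round(1),"q",o["q"])
E
python3 - <<'E'
from h import *
where(); rel(W(.15,.22),Rt(.785))
E
```

```text
t 6.95 tcp o,y,z mm -55.3 -64.5 193.5 tilt 0.001 F [ 0.   0.1 -0.3] q [-0.0536 -0.0143  1.8967 -0.0005  1.2605 -0.3211]
turn [-0.05  -0.021 -0.783] shift [-26.8 208.4  53.6]
```

Request:
servo_tool --pt "0 0 0 -15 15 7 -1" --pt "0 0 0 -30 45 14 -1" --pt "0 0 -0.1 -35 75 21 -1" --pt "-0.01 0 -0.22 -35 105 28 -1" --pt "-0.02 0 -0.35 -35 135 35 -1" --pt "-0.03 -0.01 -0.5 -32 165 42 -1" --pt "-0.04 -0.02 -0.65 -30 190 48 -1" --pt "-0.05 -0.02 -0.783 -27 208 54 -1"

```text
time_s: 7.95
eef_pos: [0.6779, 0.0957, 0.2188]
eef_rot: [0.37, 0.162, 0.689, -0.602]
wrist_force: [1.2, -1.1, 0.4]
opening: 0.003
```

Run:
```python
from h import *
where(); rel(W(.15,.073),Rt(.785))
snap("g","side")
cv2.imwrite("pics/g_c.png",cv2.resize(cv2.imread("pics/g_side.png")[120:270,130:330],None,fx=4,fy=4))
```

```text
t 7.95 tcp o,y,z mm 150.0 0.8 218.8 tilt 0.79 F [ 1.2 -1.1  0.4] q [ 0.0544  1.0738  0.4843 -0.2605  2.3382 -0.3727]
turn [ 0.    -0.001  0.005] shift [102.7 103.5  -0.6]
7.95 [0.6779 0.0957 0.2188] [[-0.6743366494279617, 0.6682232779069724, 0.31424152192466764], [-0.22240635357182478, 0.22200073800204123, -0.9493424493919113], [-0.7041345731670579, -0.7100657175148016, -0.0010861312237293586]] 0.0032063676961526415 [ 1.2301 -1.1317  0.4258] [ 0.0544  1.0738  0.4843 -0.2605  2.3382 -0.3727]
```

View pics/g_c.png

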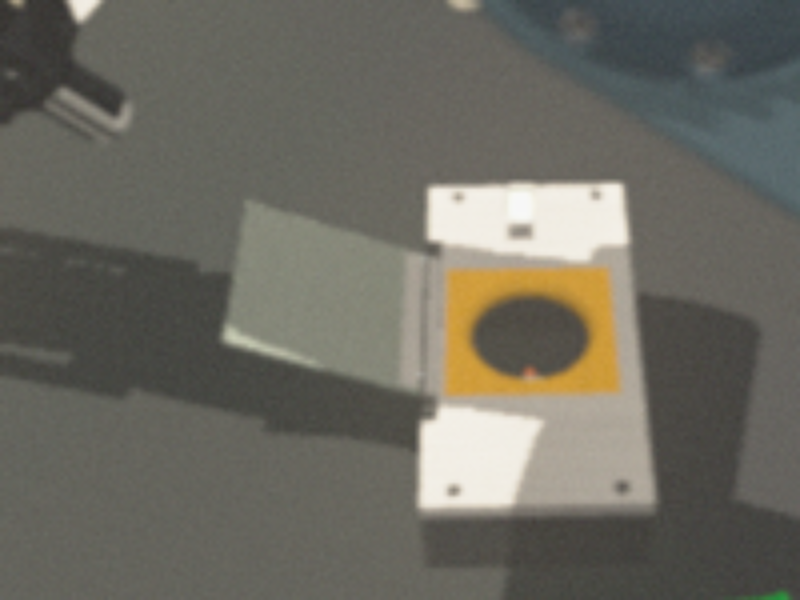

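Request:
servo_tool --pt "0 0 0 20 17 0 -1" --pt "0 0 0 41 33 0 -1" --pt "0 0 0 61 50 0 -1" --pt "0 0 0 81 66 0 -1" --pt "0 0 0 94 76 0 -1" --pt "0 0 0 105 84 0 -1" --pt "0 0 0 118 81 0 -1" --pt "0 0 0 129 78 0 -1"

```text
time_s: 9.0
eef_pos: [0.6408, 0.0837, 0.0607]
eef_rot: [0.364, 0.156, 0.692, -0.604]
wrist_force: [0.1, 0.0, 0.4]
opening: -0.0
```

Run:
```python
from h import *
where()
snap("h","side","scene")
a=cv2.resize(cv2.imread("pics/h_side.png")[140:270,130:320],None,fx=4,fy=4)[:,:390*2]
cv2.imwrite("pics/h_c.png",a)
cv2.imwrite("pics/h_d.png",cv2.resize(cv2.imread("pics/h_scene.png")[130:250,210:350],None,fx=5,fy=5))
```

```text
t 9.0 tcp o,y,z mm 111.0 0.4 60.7 tilt 0.807 F [0.1 0.  0.4] q [ 0.0431  1.1196  0.7288 -0.2226  2.071  -0.3054]
9.0 [0.6408 0.0837 0.0607] [[-0.6868219740365615, 0.6554461211819035, 0.31411137866705624], [-0.22350407078338788, 0.2207673806584171, -0.9493722631194133], [-0.691607913722635, -0.7222549036627024, -0.005133011923357855]] -0.0001367518703346586 [0.1253 0.0427 0.3842] [ 0.0431  1.1196  0.7288 -0.2226  2.071  -0.3054]
```

View pics/h_c.png

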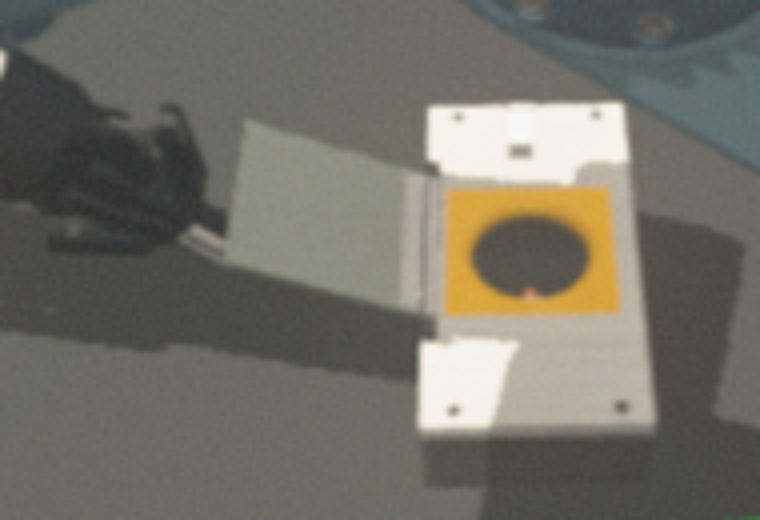

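View pics/h_d.png

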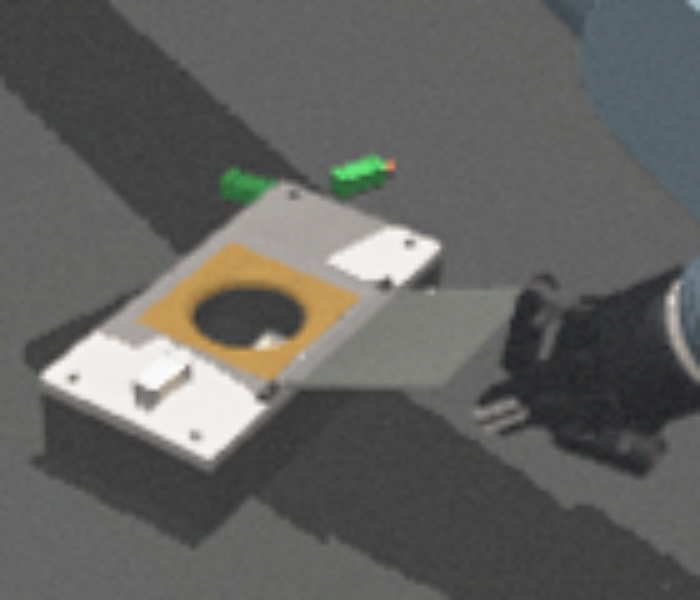

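Request:
servo_tool --pt "0 0 0 -4 -11 0 -1" --pt "0 0 0 -8 -22 0 -1" --pt "0 0 0 -11 -32 0 -1" --pt "0 0 0 -13 -41 0 -1" --pt "0 0 0 -15 -50 0 -1" --pt "0 0 0 -16 -57 0 -1" --pt "0 0 0 -17 -64 0 -1" --pt "0 0 0 -17 -71 0 -1"

```text
time_s: 10.1
eef_pos: [0.605, 0.0718, 0.1237]
eef_rot: [0.363, 0.156, 0.692, -0.605]
wrist_force: [0.5, 0.8, -3.1]
opening: 0.0
```

Run:
```python
from h import *
where()
snap("i","scene","side")
a=cv2.resize(cv2.imread("pics/i_side.png")[110:270,130:320],None,fx=2,fy=2)
b=cv2.resize(cv2.imread("pics/i_scene.png")[120:250,210:350],None,fx=3,fy=3)
im=np.zeros((400,800,3),np.uint8);im[:320,:380]=a;im[:390,380:800]=b
cv2.imwrite("pics/i_c.png",im)
```

```text
t 10.1 tcp o,y,z mm 73.2 0.5 123.7 tilt 0.809 F [ 0.5  0.8 -3.1] q [ 0.0305  0.9532  0.8956 -0.2325  2.0702 -0.3193]
10.1 [0.605  0.0718 0.1237] [[-0.688487792120684, 0.653783615213449, 0.3139292031322011], [-0.22335589087176663, 0.22067756529319632, -0.9494280163283295], [-0.6899976131217161, -0.7237875355756689, -0.005907387885916715]] 0.0003403424182177316 [ 0.5268  0.8107 -3.0765] [ 0.0305  0.9532  0.8956 -0.2325  2.0702 -0.3193]
```

View pics/i_c.png

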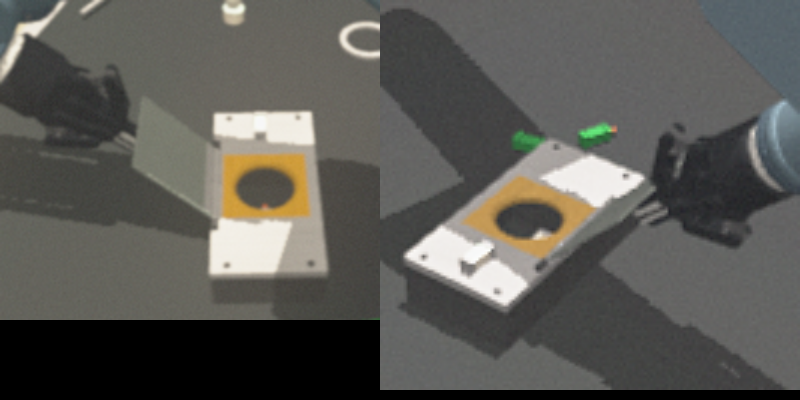

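Request:
servo_tool --pt "0 0 0.1 -1 -10 0 -1" --pt "0 0 0.22 -0.5 -20 0 -1" --pt "0 0 0.33 1 -29.5 0 -1" --pt "0 0 0.44 4 -38.5 0 -1" --pt "0 0 0.54 7.5 -47.5 0 -1" --pt "0 0 0.64 12 -56 0 -1" --pt "0 0 0.74 17 -64 0 -1" --pt "0 0 0.81 21 -69 0 -1"

```text
time_s: 11.2
eef_pos: [0.5452, 0.0517, 0.1606]
eef_rot: [0.572, 0.417, 0.574, -0.412]
wrist_force: [0.0, 2.1, -0.0]
opening: -0.004
```

```bash
cat > v.py <<'E'
from h import *
import sys
n=sys.argv[1]
where()
snap(n,"scene","side")
a=cv2.resize(cv2.imread(f"pics/{n}_side.png")[110:270,130:320],None,fx=2,fy=2)
b=cv2.resize(cv2.imread(f"pics/{n}_scene.png")[120:250,210:350],None,fx=3,fy=3)
im=np.zeros((400,800,3),np.uint8);im[:320,:380]=a;im[:390,380:800]=b
cv2.imwrite(f"pics/{n}_c.png",im)
E
python3 v.py j
```

```text
t 11.2 tcp o,y,z mm 10.1 0.8 160.6 tilt -0.004 F [ 0.   2.1 -0. ] q [-0.1262  0.1928  1.7441  0.0069  1.203  -0.4476]
11.2 [0.5452 0.0517 0.1606] [[0.002522428061776383, 0.9495892107403578, 0.3134867911127632], [0.006204238040839749, 0.31346689392538496, -0.9495788613080558], [-0.9999775721419983, 0.00434019104135569, -0.005100779814771084]] -0.0035516309418630763 [ 0.0434  2.1343 -0.0054] [-0.1262  0.1928  1.7441  0.0069  1.203  -0.4476]
```

View pics/j_c.png

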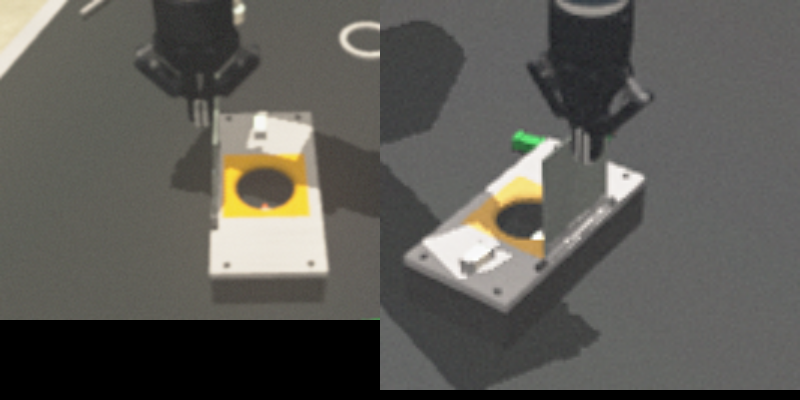

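Request:
servo_tool --pt "0 0 0 2 -10.5 0 -1" --pt "0 0 0 3.5 -22 0 -1" --pt "0 0 0 6 -31 0 -1" --pt "0 0 0 9.5 -40 0 -1" --pt "0 0 0 13.5 -48 0 -1" --pt "0 0 0 18.5 -56 0 -1" --pt "0 0 0 24.5 -64 0 -1" --pt "0 0 0 31 -71 0 -1"

```text
time_s: 12.3
eef_pos: [0.476, 0.0292, 0.1288]
eef_rot: [0.572, 0.416, 0.574, -0.413]
wrist_force: [0.4, 0.1, 1.1]
opening: 0.001
```

```bash
python3 v.py k
```

```text
t 12.3 tcp o,y,z mm -62.5 0.3 128.8 tilt -0.001 F [0.4 0.1 1.1] q [-0.1919  0.0853  1.9391  0.0057  1.1191 -0.5128]
12.3 [0.476  0.0292 0.1288] [[-0.00086798334741639, 0.949753934554625, 0.31299634247530433], [0.0054375111074381755, 0.31299631576114895, -0.9497387745021807], [-0.9999848399240188, 0.0008775636481334059, -0.005435973158357199]] 0.0005562845397252226 [0.3876 0.1169 1.1172] [-0.1919  0.0853  1.9391  0.0057  1.1191 -0.5128]
```

View pics/k_c.png

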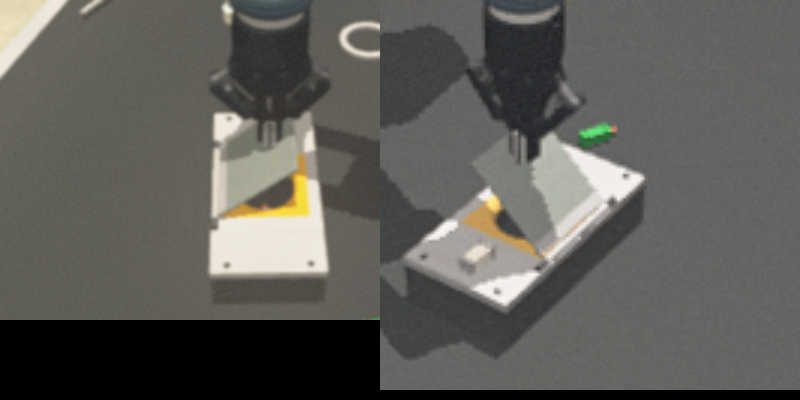

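Request:
servo_tool --pt "0 0 0 6.5 -4.5 0 -1" --pt "0 0 0 14 -10.5 0 -1" --pt "0 0 0 23 -15 0 -1" --pt "0 0 0 31 -19.5 0 -1" --pt "0 0 0 40 -22.5 0 -1" --pt "0 0 0 49 -24.5 0 -1" --pt "0 0 0 55 -26 0 -1" --pt "0 0 0 60 -27 0 -1"

```text
time_s: 13.4
eef_pos: [0.4491, 0.0213, 0.0677]
eef_rot: [0.571, 0.415, 0.575, -0.414]
wrist_force: [0.6, 0.7, 1.0]
opening: -0.0
```

```bash
python3 -c "
from h import *
where()"
```

```text
t 13.4 tcp o,y,z mm -90.6 -0.6 67.7 tilt 0.001 F [0.6 0.7 1. ] q [-0.2215  0.1342  2.0366  0.0061  0.9755 -0.543 ]
```

Request:
servo_tool --pt "0 0 0 0.4 0 0 -1" --pt "0 0 0 0.8 0 0 -1" --pt "0 0 0 1.1 0 0 -1" --pt "0 0 0 1.4 0 0 -1" --pt "0 0 0 1.7 0 0 -1" --pt "0 0 0 2.0 0 0 -1" --pt "0 0 0 2.0 0 0 -1" --pt "0 0 0 2.0 0 0 -1"

```text
time_s: 14.4
eef_pos: [0.4492, 0.0213, 0.066]
eef_rot: [0.571, 0.415, 0.575, -0.414]
wrist_force: [-2.3, 1.1, 4.8]
opening: -0.005
```

```bash
python3 v.py l
```

```text
t 14.4 tcp o,y,z mm -90.6 -0.6 66.0 tilt 0.001 F [-2.3  1.1  4.8] q [-0.2214  0.1376  2.0372  0.006   0.9714 -0.543 ]
14.4 [0.4492 0.0213 0.066 ] [[-0.003431764264960002, 0.9498253785164097, 0.312761847609629], [0.005888075406535742, 0.31277746040437476, -0.9498081863360606], [-0.9999767765113532, -0.0014179524494216111, -0.006666021963246727]] -0.005220414717754675 [-2.3216  1.1429  4.7875] [-0.2214  0.1376  2.0372  0.006   0.9714 -0.543 ]
```

View pics/l_c.png

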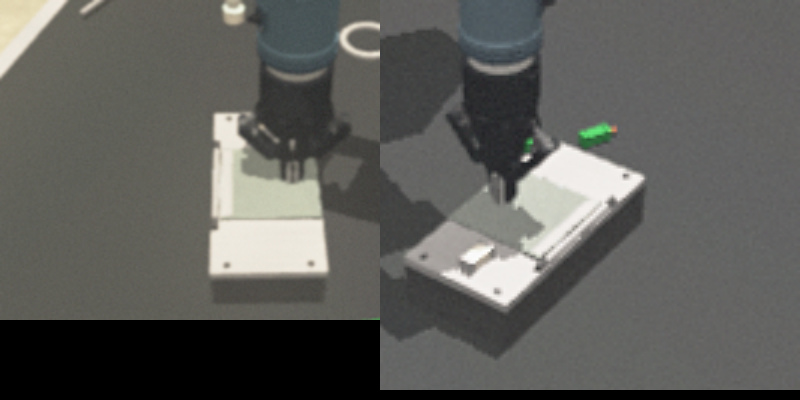

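Request:
servo_tool --pt "0 0 0 0.4 0 0 -1" --pt "0 0 0 0.8 0 0 -1" --pt "0 0 0 1.2 0 0 -1" --pt "0 0 0 1.6 0 0 -1" --pt "0 0 0 2.0 0 0 -1" --pt "0 0 0 2.0 0 0 -1" --pt "0 0 0 2.0 0 0 -1" --pt "0 0 0 2.0 0 0 -1"

```text
time_s: 15.5
eef_pos: [0.4493, 0.0213, 0.0657]
eef_rot: [0.571, 0.415, 0.575, -0.414]
wrist_force: [-8.6, 0.8, 22.7]
opening: 0.002
```

Request:
servo_tool --pt "0 0 0 -5 0 0 -1" --pt "0 0 0 -15 0 0 -1" --pt "0 0 0 -35 0 0 -1" --pt "0 0 0 -60 0 0 -1" --pt "0 0 0 -90 0 -20 -1" --pt "0 0 0 -120 0 -50 -1" --pt "0 0 0 -150 0 -80 -1" --pt "0 0 0 -150 0 -100 -1"

```text
time_s: 16.5
eef_pos: [0.4199, 0.1164, 0.2194]
eef_rot: [0.572, 0.416, 0.574, -0.412]
wrist_force: [0.0, 0.2, -1.5]
opening: -0.003
```

```bash
python3 v.py m
python3 - <<'E'
from h import *
cv2.imwrite("pics/m_d.png",cv2.resize(cv2.imread("pics/m_side.png")[155:265,180:310],None,fx=5,fy=5,interpolation=cv2.INTER_CUBIC))
E
```

```text
t 16.5 tcp o,y,z mm -88.4 -100.2 219.4 tilt -0.004 F [ 0.   0.2 -1.5] q [-0.0077 -0.1359  1.955   0.006   1.3206 -0.3285]
16.5 [0.4199 0.1164 0.2194] [[0.0019390688784636234, 0.9494484397197727, 0.31391702777258496], [0.005821328187100905, 0.31390158150008496, -0.9494376805614383], [-0.9999811758978381, 0.0036684391006008843, -0.004918374176752394]] -0.0031428548065374805 [ 0.0231  0.206  -1.512 ] [-0.0077 -0.1359  1.955   0.006   1.3206 -0.3285]
```

View pics/m_d.png

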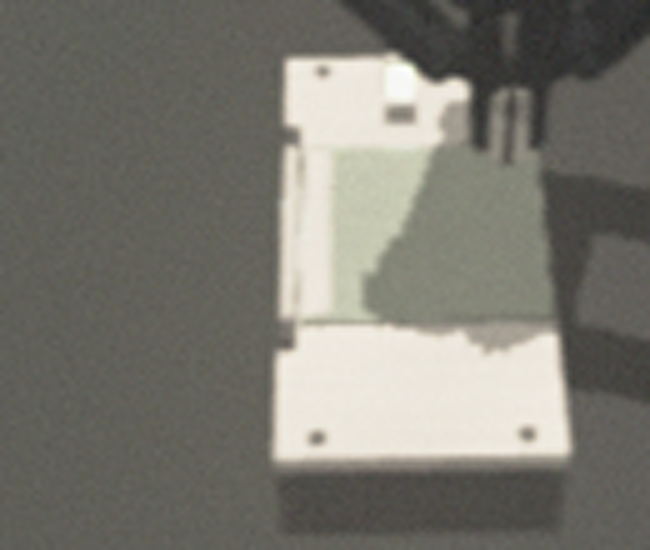

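View pics/m_scene.png

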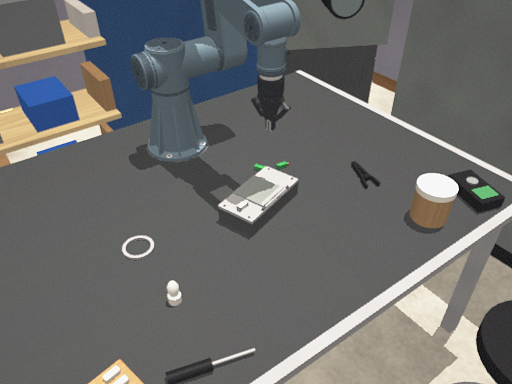

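Leaf lies flat, the good fuse is at the same pixels in the enlarged side view (400,85) as at the start, and the ring, bulb and puller are unmoved. The robot touches nothing, so I am handing in.

```bash
python3 -c "
from bench import ctrl
print(ctrl.hand_in())"
```

```text
the job is handed in; nothing more can be done
None
```

The spent fuse is in the bin and the leaf lies flat over the funnel mouth. I handed the job in at about 16.5 s of robot time; the hand-in gives no verdict.

**Spent fuse:** I straddled its pin with the fingers about 9 mm apart, without closing them. I then pushed on the end cap along a shallow arc into the funnel; the wrist force readings stayed around 1 N. In the pictures it then lay on the bin floor, with the pin tip triangulating to within about 10 mm of the funnel centre. I could not see it again once the leaf was over it.

**Leaf:** I raised it from below with shut, tilted fingers (about 3 N) and took it past upright. I then pressed it down with the fingertip. At the end the tip stopped at 65.7 mm height, where a flat leaf's top is 66 mm. The force there rose to 23 N over only 0.3 mm, so the leaf was on its stop.

**Final pictures:** The leaf was flat and the good fuse was where it started. The puller, ring and bulb had not moved, and the arm was clear.

**Disagreements with the description:**
- In the images both fuses lay roughly along the drop's y axis, not its x axis.
- The drop's x axis pointed towards the robot base instead of to its right.

I went by the images for both.

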